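# Change the bench over from the red breaker to the blue one

### The job

The bench is fed through the breaker with the red handle. Change it over to the blue one: first switch the red handle off (tip it fully over towards the front, the robot's side), then switch the blue handle on (tip it fully over towards the back). Leave the yellow, green and black handles in the row as they are.

Things in the scene. Friction and masses are not known exactly. Their poses are not given: they have to be found in the camera images.
- switch_red (a joint): Angle of the red handle of the breaker row, rad: 0 = OFF, leaning 30 deg to the front (the robot's side); 0.52 = upright; 1.04 = ON, leaning 30 deg to the back; it starts ON. The handle is a red paddle 42 mm long from its hinge, 16 mm wide, 9 mm thick; tip 36 mm above the hinge when it leans, 42 mm upright. Stiff hinge (0.07 N m of friction, no spring): it stays where it is left.
- pivot_red (a point): Hinge point of the red handle, mid-width of its white module, 2 mm below the module's flat top, 65 mm above the bench. x axis: level, to the back of the row (the way to ON); y: along row and hinge; z up. Five modules, 38.5 mm wide, stand 40 mm apart in any order of colours on a fixed base; their top is flat for 30 mm before and behind the hinge, then 16 mm lower. Nothing else there is higher.
- switch_blue (a joint): Angle of the blue handle of the breaker row, rad: 0 = OFF, leaning 30 deg to the front (the robot's side); 0.52 = upright; 1.04 = ON, leaning 30 deg to the back; it starts OFF. The handle is a blue paddle 42 mm long from its hinge, 16 mm wide, 9 mm thick; tip 36 mm above the hinge when it leans, 42 mm upright. Stiff hinge (0.07 N m of friction, no spring): it stays where it is left.
- pivot_blue (a point): Hinge point of the blue handle, mid-width of its white module, 2 mm below the module's flat top, 65 mm above the bench. x axis: level, to the back of the row (the way to ON); y: along row and hinge; z up. Five modules, 38.5 mm wide, stand 40 mm apart in any order of colours on a fixed base; their top is flat for 30 mm before and behind the hinge, then 16 mm lower. Nothing else there is higher.
- switch_yellow (a joint): Angle of the yellow handle, like the red and blue ones and in the same row (0 = OFF, to the front; 1.04 = ON, to the back); it starts ON and is to be left alone.
- switch_green (a joint): Angle of the green handle, like the red and blue ones and in the same row (0 = OFF, to the front; 1.04 = ON, to the back); it starts OFF and is to be left alone.
- switch_black (a joint): Angle of the black handle, like the red and blue ones and in the same row (0 = OFF, to the front; 1.04 = ON, to the back); it starts ON and is to be left alone.

How it is judged:
On the way, in this order (a step that is already met when the one before it is completed fails the run):
1. the red handle is switched off while the blue one is still off (value of joint switch_red below 0.26 rad and value of joint switch_blue below 0.52 rad), for 0.2 s.
2. the blue handle is switched on with the red one off (value of joint switch_blue above 0.78 rad and value of joint switch_red below 0.26 rad), for 0.2 s.
At the end, for the whole second after the job is handed in: The red handle leans to the front and the blue handle to the back, each within 15 degrees of its stop; the yellow and black handles are still on and the green one off, within 15 degrees of their stops (all of step 2 and value of joint each of switch_yellow, switch_black above 0.78 rad and value of joint switch_green below 0.26 rad); the robot touches nothing.
It fails at once if the blue handle is switched past upright while the red one is still past upright on the ON side (value of joint each of switch_blue, switch_red above 0.52 rad).
It fails at once if a yellow, green or black handle is moved 23 degrees or more off its stop (not (value of joint switch_yellow above 0.64 rad) or not (value of joint switch_green below 0.4 rad) or not (value of joint switch_black above 0.64 rad)).
It also fails if it takes over 40 s, if anything falls off the work surface, if the arm or the gripper's body presses on something with over 40 N, if the wrist force passes 120 N, or if a joint passes its speed limit or range.

### The arm

A 7-joint arm with a two-finger parallel gripper is mounted at the origin on a cart in front of the work surface, level with it; the furniture and walls round the work are solid. World frame = base frame: x ahead of the robot, y to its left, z up, the work surface at z = 0. Lengths are in m, angles in rad, forces in N, time in s.
With the tool pointing down it reaches from about 0.425 to 0.925 m from the base axis. Payload 6.8 kg.
Tool frame: the origin (TCP) lies on the mounting face of the last link; the fingertips stand 173 mm ahead of it and the grasp point (between the pads) lies 155 mm ahead of it; z points along the fingers, y is the line along which they close (so a half turn about z gives the same grasp; the last joint's range is limited). The gripper opens to 85 mm and grips with 20 to 120 N. Pads are 22 mm wide; open, the fingers measure 114 mm over their backs; the gripper's body (76 mm by 85 mm) begins 54 mm behind the grasp point. The pads swing forward as they close: fully open they stand 13 mm farther back than shut.
Start: joints at [1.066, 0.477, 0.022, 1.555, -0.011, 1.109, -0.083], TCP at [0.261, -0.623, 0.405] pointing down, gripper open.
Joint ranges: [-2.96, 2.96], [-0.34, 2.1], [-1.41, 1.46], [0.24, 2.44], [-1.37, 4.51], [0.17, 1.92], [-2.96, 2.96]. Speed limits (rad/s): [2.39, 2.39, 3.14, 3.14, 3.14, 3.14, 3.14].

### API

Orientations are given as a rotation vector (axis times angle).
In Python, from bench import r gives the robot as it stands.
- The arm moves only by the tool arm_command, never from a script. Its argument "plan" is a list of rows, each an object of numbers: "claw": the closure, from 0 (fully open) to 1 (shut); "tx", "ty", "tz": the shift along the tool's x, y, z in m; "ax", "ay", "az": the turn, a rotation vector about the tool's x, y, z in degrees. A call has exactly 10 rows; each row shifts and turns the commanded pose from where the row before left it, along the tool's axes as they then stand; what a row does not reach is not made up. A row lasts 1/12 s, in which the tool goes at most 41.7 mm and 7.16 degrees, less where a joint would pass 70% of its speed; a pose out of reach is approached as far as the arm can. A call is refused whole if a number of a shift passes 0.0417 or a number of a turn 7.16, either way. A call with a gripper value outside its range is refused whole. The fingers move at their own pace and stop on an object; "squeeze" is the grip in N (left out, the last holds). Time passes only in rows, so rows that do not move let the fingers close, or fill a call up. It gives the time, the measured TCP pose, the force, the opening and the grip force at its end, in the units of the state.
- r.get_obs(): the state, without advancing time (a new reading comes with each control period).
- r.grab_frame(name): name is "side" or "top"; returns the picture (400x640x3 uint8, red, green, blue); there is no depth.
- r.camera_model(name): a dict with "fx", "fy", "cx", "cy" (pixels), "position" and "orientation" of the camera in the world. Camera axes: x right, y up, looking along -z (the intrinsics and any distortion apply to the point x, -y, -z); pixel columns grow to the right and rows downward; lengths in m; the calibration is good to about 2 mm. A picture is of the moment at which its call begins. camera_model takes no time and is no camera call.
- r.hand_in(): hands the job in; it is judged then, once.
Trained networks look in the newest picture that a camera, given by its name, has taken for a name from the list of things; names that differ only in an ending like _2 or _b are one class to them, and where a whole thing is asked for, a point or a joint stands for the part that bears it (a point fixed in the world has none). Each returns a list of dicts, best first, with "confidence" (0 to 1); they miss things now and then, are a little off and sometimes report something else, mostly with a low value. They report only what shows in the picture. A call takes as long as a camera call.
- r.boxes_of(target, camera): "location" ([x, y, z] in m, in the coordinates of the camera as it stood for that picture, good to about 4 mm: the middle of the surface that is visible of it).
- r.tip_of(target, camera): "location" ([x, y, z] in m, in the coordinates of the camera as it stood for that picture, good to about 4 mm: a listed point, or the origin of a listed thing).
The state is a dict: "clock": time; "joints": joint angles; "qvel": joint speeds; "tau": joint torques, N m; "tcp_pos": TCP position; "orientation": TCP orientation; "contact_force": force on the tool from outside, world axes, zero at the start; "moment": the same for the moment, N m; "grip_width": finger opening in m; "gripper_force": force on a finger pad.
Only numpy, scipy, OpenCV 4.12 (cv2) and the standard library are available. Lean on these libraries where they do the work, as an engineer would, in place of code of your own. Each camera call takes 0.05 s, during which the arm holds its last target. There are 200 camera calls.

## Working session

There is one attempt and no reset: what is moved stays moved. The work goes in short steps, Python scripts to look and compute and a tool call to move; the robot and the scene stay as the last step left them, time stands still between calls to the robot, and variables do not carry over. Pictures are saved under pics/ and viewed, at most 10 in all, crops included, and the job is handed in when it is done.

Besides the shell and the picture viewer there is one more tool, called after ">>>" in YAML: its name, and indented under it one key for each argument. arm_command: Moves the arm, as the interface text tells. Its arguments: {"type":"object","properties":{"plan":{"type":"array","items":{"type":"object","properties":{"claw":{"type":"number"},"tx":{"type":"number"},"ty":{"type":"number"},"tz":{"type":"number"},"ax":{"type":"number"},"ay":{"type":"number"},"az":{"type":"number"}}}},"squeeze":{"type":"number"}},"required":["plan"]}

```bash
mkdir -p pics; cat > h.py <<'E'
import numpy as np, cv2
from scipy.spatial.transform import Rotation as R
from bench import r
def cam(n):
    c=r.camera_model(n); o=np.array(c["orientation"]); M=R.from_rotvec(o).as_matrix() if o.size==3 else o
    return c,M,np.array(c["position"])
def w(p,n):
    c,M,t=cam(n); return M@np.array(p)+t
def snap(n,f):
    im=r.grab_frame(n); cv2.imwrite(f"pics/{f}.png",im[:,:,::-1]); return im
E
python3 - <<'E'
from h import *
np.set_printoptions(precision=4,suppress=True)
o=r.get_obs(); print(o)
for n in("side","top"):
    snap(n,n+"0"); print(n,r.camera_model(n))
    for k in("red","blue"):
        for d in r.tip_of("pivot_"+k,n)[:2]: print(k,"pivot",d["confidence"],w(d["location"],n))
    for k in("red","blue","yellow","green","black"):
        for d in r.boxes_of("switch_"+k,n)[:2]: print(k,"box",d["confidence"],w(d["location"],n))
E
```

```text
{'clock': 0.0, 'joints': array([ 1.0659,  0.4778,  0.0223,  1.5564, -0.0115,  1.1093, -0.0831]), 'qvel': array([ 0.0008,  0.0011,  0.0002,  0.0004, -0.0023, -0.0003, -0.0006]), 'tau': array([  0.0012, -59.6461,   1.6086, -28.1203,   0.0125,   0.0094,
         0.    ]), 'tcp_pos': array([ 0.2608, -0.6223,  0.4037]), 'orientation': array([-3.0782, -0.6189,  0.0008]), 'contact_force': array([ 0.5085,  0.234 , -0.5376]), 'moment': array([ 0.0183,  0.0331, -0.0132]), 'gripper_force': 0.0, 'grip_width': 0.08556305592018856}
side {'fx': 379.3260491101798, 'fy': 379.3260491101798, 'cx': 321.9379247697606, 'cy': 197.34069819561202, 'position': array([ 0.3818, -0.9829,  0.4707]), 'orientation': array([ 1.127 , -0.0874, -0.1048])}
red pivot 0.82 [ 0.4774 -0.2608  0.0669]
blue pivot 0.76 [ 0.4759 -0.2999  0.0653]
red box 0.41 [ 0.4833 -0.2673  0.0868]
blue box 0.5 [ 0.4649 -0.3082  0.0821]
green box 0.51 [ 0.4632 -0.3853  0.0826]
top {'fx': 418.64050733625805, 'fy': 418.64050733625805, 'cx': 321.5826554859423, 'cy': 196.8069960733397, 'position': array([ 0.4531, -0.2179,  0.9603]), 'orientation': array([ 0.0218, -0.0282, -1.5667])}
red pivot 0.64 [ 0.4755 -0.2583  0.0635]
blue pivot 0.79 [ 0.4693 -0.3006  0.067 ]
red box 0.52 [ 0.482  -0.2593  0.0919]
blue box 0.52 [ 0.4722 -0.3044  0.088 ]
blue box 0.34 [ 0.4831 -0.2577  0.0894]
yellow box 0.63 [ 0.4849 -0.3366  0.0852]
yellow box 0.46 [ 0.478  -0.2231  0.0853]
green box 0.63 [ 0.4666 -0.3779  0.0828]
black box 0.6 [ 0.4804 -0.2254  0.0875]
```

View pics/top0.png

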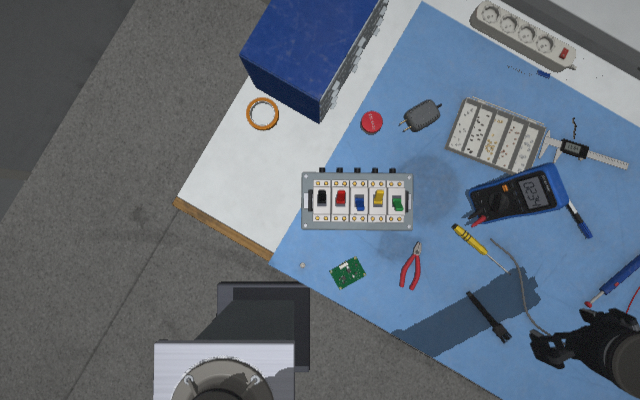

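View pics/side0.png

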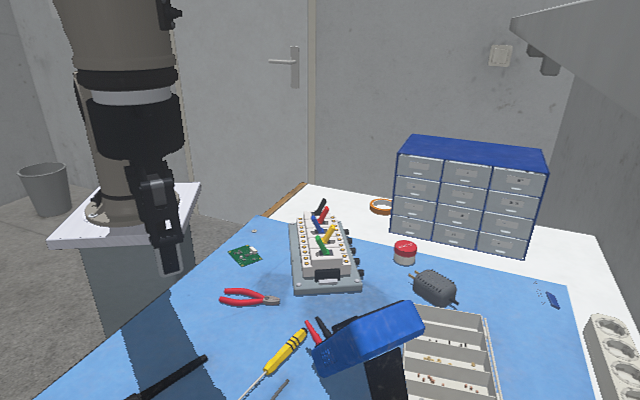

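Top view: the row runs black (321,198), red (340,198), blue (360,202), yellow (378,199) and green (397,203). It lies almost along world -y, and the networks agree. I'll turn the tool and shut the claw now, and get a finer measurement of the row next.

>>> arm_command:
  plan:
    - {"az":-6.73,"claw":1}
    - {"az":-6.73,"claw":1}
    - {"az":-6.73,"claw":1}
    - {"az":-6.73,"claw":1}
    - {"az":-6.73,"claw":1}
    - {"az":-6.73,"claw":1}
    - {"az":-6.73,"claw":1}
    - {"az":-6.73,"claw":1}
    - {"az":-6.73,"claw":1}
    - {"az":-6.73,"claw":1}
  squeeze: 30

```text
invalid input at $.plan[0]: expected keys claw, tx, ty, tz, ax, ay, az
```

```bash
python3 - <<'E'
from h import *
np.set_printoptions(precision=4,suppress=True)
im=cv2.imread("pics/top0.png")[160:240,295:420]
cv2.imwrite("pics/crop.png",cv2.resize(im,None,fx=6.4,fy=6.4,interpolation=cv2.INTER_CUBIC))
r.grab_frame("top"); r.grab_frame("side")
P={"red":[],"blue":[]}
for n in("top","side"):
    for k in P:
        for i in range(6):
            if i: r.grab_frame(n)
            for d in r.tip_of("pivot_"+k,n)[:1]:
                P[k].append(w(d["location"],n))
for k in P: print(k,np.median(P[k],0),np.std(P[k],0),len(P[k]))
o=r.get_obs(); print(o["clock"],o["tcp_pos"],R.from_rotvec(o["orientation"]).as_matrix(),o["joints"],o["grip_width"])
E
```

```text
red [ 0.475  -0.2597  0.064 ] [0.001  0.001  0.0023] 12
blue [ 0.4734 -0.2994  0.0654] [0.001  0.0018 0.0009] 12
3.1 [ 0.2608 -0.6226  0.4047] [[ 0.9223  0.3864 -0.    ]
 [ 0.3864 -0.9223  0.    ]
 [-0.     -0.     -1.    ]] [ 1.0659  0.477   0.0224  1.5554 -0.0115  1.1093 -0.0831] 0.08561237946024457
```

View pics/crop.png

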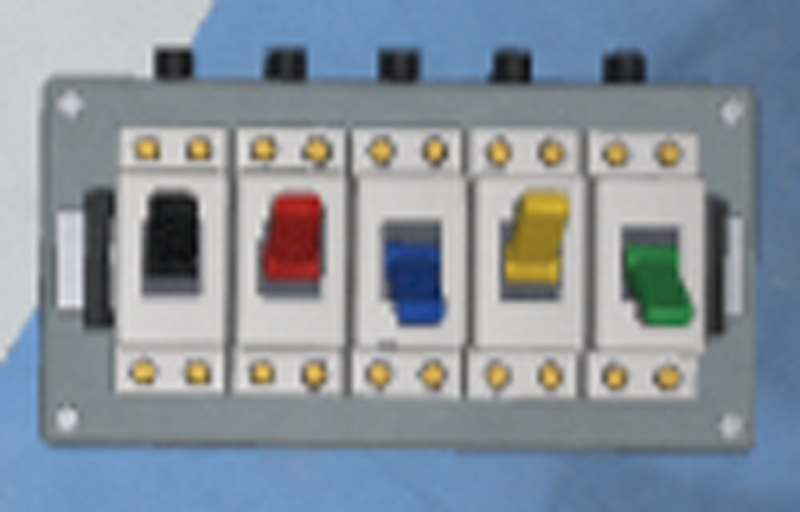

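The crop shows black, red, blue, yellow, green from left to right, each in its own white module. The row tilts only about 1°, and the pivots come out at 65 mm high and 40 mm apart, as stated.

>>> arm_command:
  plan:
    - {"tx":0,"ty":0,"tz":0,"ax":0,"ay":0,"az":-6.73,"claw":1}
    - {"tx":0,"ty":0,"tz":0,"ax":0,"ay":0,"az":-6.73,"claw":1}
    - {"tx":0,"ty":0,"tz":0,"ax":0,"ay":0,"az":-6.73,"claw":1}
    - {"tx":0,"ty":0,"tz":0,"ax":0,"ay":0,"az":-6.73,"claw":1}
    - {"tx":0,"ty":0,"tz":0,"ax":0,"ay":0,"az":-6.73,"claw":1}
    - {"tx":0,"ty":0,"tz":0,"ax":0,"ay":0,"az":-6.73,"claw":1}
    - {"tx":0,"ty":0,"tz":0,"ax":0,"ay":0,"az":-6.73,"claw":1}
    - {"tx":0,"ty":0,"tz":0,"ax":0,"ay":0,"az":-6.73,"claw":1}
    - {"tx":0,"ty":0,"tz":0,"ax":0,"ay":0,"az":-6.73,"claw":1}
    - {"tx":0,"ty":0,"tz":0,"ax":0,"ay":0,"az":-6.73,"claw":1}
  squeeze: 30

```text
clock: 3.93
tcp_pos: [0.2608, -0.6226, 0.4047]
orientation: [2.214, 2.228, -0.0]
contact_force: [0.3, -0.2, 0.4]
grip_width: 0.0001
gripper_force: 0.0
```

>>> arm_command:
  plan:
    - {"tx":0.03,"ty":0.023,"tz":0,"ax":0,"ay":0,"az":0,"claw":1}
    - {"tx":0.03,"ty":0.023,"tz":0,"ax":0,"ay":0,"az":0,"claw":1}
    - {"tx":0.03,"ty":0.023,"tz":0,"ax":0,"ay":0,"az":0,"claw":1}
    - {"tx":0.03,"ty":0.023,"tz":0,"ax":0,"ay":0,"az":0,"claw":1}
    - {"tx":0.03,"ty":0.023,"tz":0,"ax":0,"ay":0,"az":0,"claw":1}
    - {"tx":0.03,"ty":0.023,"tz":0,"ax":0,"ay":0,"az":0,"claw":1}
    - {"tx":0.03,"ty":0.023,"tz":0,"ax":0,"ay":0,"az":0,"claw":1}
    - {"tx":0.03,"ty":0.023,"tz":0,"ax":0,"ay":0,"az":0,"claw":1}
    - {"tx":0.03,"ty":0.023,"tz":0,"ax":0,"ay":0,"az":0,"claw":1}
    - {"tx":0.03,"ty":0.023,"tz":0,"ax":0,"ay":0,"az":0,"claw":1}

```text
clock: 4.77
tcp_pos: [0.4915, -0.3209, 0.405]
orientation: [2.221, 2.221, -0.0]
contact_force: [1.7, -0.8, -1.2]
grip_width: 0.0002
gripper_force: 0.0
```

>>> arm_command:
  plan:
    - {"tx":0.0305,"ty":0.0225,"tz":0,"ax":0,"ay":0,"az":0,"claw":1}
    - {"tx":0.0305,"ty":0.0225,"tz":0,"ax":0,"ay":0,"az":0,"claw":1}
    - {"tx":0,"ty":0,"tz":0.03,"ax":0,"ay":0,"az":0,"claw":1}
    - {"tx":0,"ty":0,"tz":0.03,"ax":0,"ay":0,"az":0,"claw":1}
    - {"tx":0,"ty":0,"tz":0.03,"ax":0,"ay":0,"az":0,"claw":1}
    - {"tx":0,"ty":0,"tz":0.025,"ax":0,"ay":0,"az":0,"claw":1}
    - {"tx":0,"ty":0,"tz":0,"ax":0,"ay":0,"az":0,"claw":1}
    - {"tx":0,"ty":0,"tz":0,"ax":0,"ay":0,"az":0,"claw":1}
    - {"tx":0,"ty":0,"tz":0,"ax":0,"ay":0,"az":0,"claw":1}
    - {"tx":0,"ty":0,"tz":0,"ax":0,"ay":0,"az":0,"claw":1}

```text
clock: 5.6
tcp_pos: [0.5365, -0.2617, 0.2919]
orientation: [2.219, 2.219, 0.002]
contact_force: [-0.6, -0.2, 0.9]
grip_width: 0.0001
gripper_force: 0.0
```

```bash
cat > look.py <<'E'
from h import *
import sys
im=r.grab_frame("side")[:,:,::-1][160:310,240:440]
o=r.get_obs(); t=o["tcp_pos"]-[0,0,.173]
c,M,p=cam("side"); q=M.T@(t-p); u=c["cx"]+c["fx"]*q[0]/-q[2]; v=c["cy"]+c["fy"]*q[1]/q[2]
print(o["tcp_pos"],o["contact_force"],"tip px",u,v,"crop",(u-240)*4,(v-160)*4)
cv2.imwrite(f"pics/{sys.argv[1]}.png",cv2.resize(im,None,fx=4,fy=4,interpolation=cv2.INTER_CUBIC))
E
python3 look.py s1
```

```text
[ 0.53642749 -0.26169094  0.29180139] [ 0.04475412  0.68209974 -0.28582016] tip px 347.61850328261903 199.80492603737278 crop 430.4740131304761 159.21970414949112
```

View pics/s1.png

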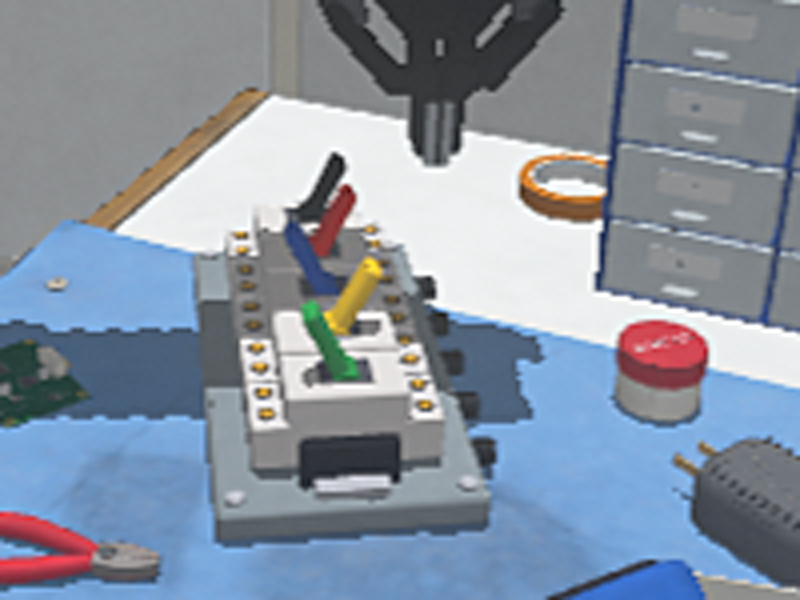

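Closed tips show at crop pixel (435,163), about where predicted (430,159). They are behind red, with the lean of each handle as stated. Descending and pushing red to the front.

>>> arm_command:
  plan:
    - {"tx":0.001,"ty":0,"tz":0.015,"ax":0,"ay":0,"az":0,"claw":1}
    - {"tx":0.001,"ty":0,"tz":0.016,"ax":0,"ay":0,"az":0,"claw":1}
    - {"tx":0,"ty":0,"tz":0,"ax":0,"ay":0,"az":0,"claw":1}
    - {"tx":0,"ty":-0.0075,"tz":0,"ax":0,"ay":0,"az":0,"claw":1}
    - {"tx":0,"ty":-0.0075,"tz":0,"ax":0,"ay":0,"az":0,"claw":1}
    - {"tx":0,"ty":-0.0075,"tz":0,"ax":0,"ay":0,"az":0,"claw":1}
    - {"tx":0,"ty":-0.0075,"tz":0,"ax":0,"ay":0,"az":0,"claw":1}
    - {"tx":0,"ty":-0.0075,"tz":0,"ax":0,"ay":0,"az":0,"claw":1}
    - {"tx":0,"ty":-0.0075,"tz":0,"ax":0,"ay":0,"az":0,"claw":1}
    - {"tx":0,"ty":-0.0075,"tz":0,"ax":0,"ay":0,"az":0,"claw":1}

```text
clock: 6.48
tcp_pos: [0.4827, -0.2596, 0.2594]
orientation: [2.22, 2.221, 0.001]
contact_force: [3.4, -0.7, -0.2]
grip_width: -0.0004
gripper_force: 1.2
```

>>> arm_command:
  plan:
    - {"tx":0,"ty":-0.0015,"tz":0,"ax":0,"ay":0,"az":0,"claw":1}
    - {"tx":0,"ty":-0.0015,"tz":0,"ax":0,"ay":0,"az":0,"claw":1}
    - {"tx":0,"ty":-0.0015,"tz":0,"ax":0,"ay":0,"az":0,"claw":1}
    - {"tx":0,"ty":0,"tz":0,"ax":0,"ay":0,"az":0,"claw":1}
    - {"tx":0,"ty":0,"tz":0,"ax":0,"ay":0,"az":0,"claw":1}
    - {"tx":0,"ty":0,"tz":0,"ax":0,"ay":0,"az":0,"claw":1}
    - {"tx":0,"ty":0,"tz":0,"ax":0,"ay":0,"az":0,"claw":1}
    - {"tx":0,"ty":0,"tz":0,"ax":0,"ay":0,"az":0,"claw":1}
    - {"tx":0,"ty":0,"tz":0,"ax":0,"ay":0,"az":0,"claw":1}
    - {"tx":0,"ty":0,"tz":0,"ax":0,"ay":0,"az":0,"claw":1}

```text
clock: 7.32
tcp_pos: [0.4786, -0.2594, 0.2586]
orientation: [-2.221, -2.222, 0.0]
contact_force: [0.6, -0.7, -0.0]
grip_width: 0.0003
gripper_force: 0.4
```

```bash
python3 look.py s2
```

```text
[ 0.47859473 -0.25938942  0.25859995] [ 0.10910255 -0.6434018   0.38643713] tip px 320.55561650369305 214.19008775374817 crop 322.2224660147722 216.7603510149927
```

View pics/s2.png

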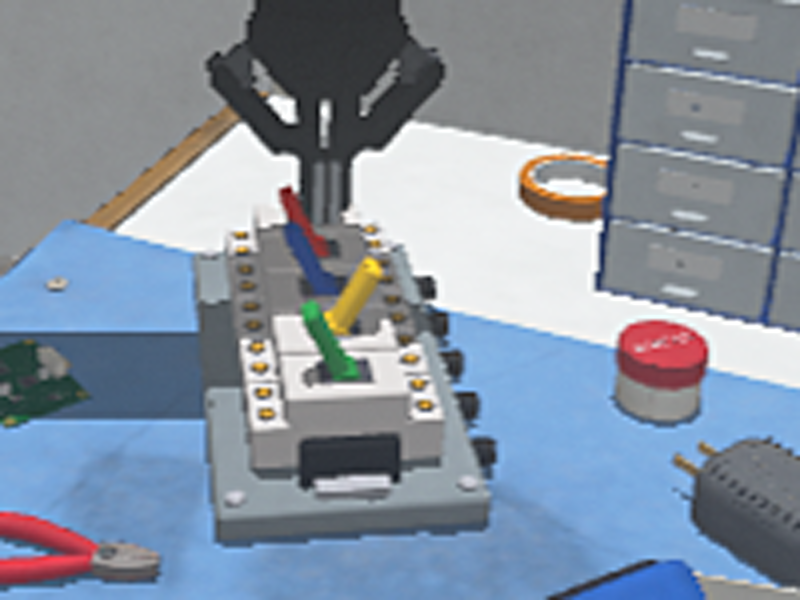

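Red (285,190)–(325,250) now leans to the front, parallel to blue. I'll nudge it slightly further, lift, and move in front of blue.

>>> arm_command:
  plan:
    - {"tx":0,"ty":-0.0015,"tz":0,"ax":0,"ay":0,"az":0,"claw":1}
    - {"tx":0,"ty":0,"tz":0,"ax":0,"ay":0,"az":0,"claw":1}
    - {"tx":0,"ty":0.005,"tz":0,"ax":0,"ay":0,"az":0,"claw":1}
    - {"tx":0,"ty":0,"tz":-0.03,"ax":0,"ay":0,"az":0,"claw":1}
    - {"tx":0,"ty":0,"tz":-0.03,"ax":0,"ay":0,"az":0,"claw":1}
    - {"tx":-0.0135,"ty":-0.023,"tz":0,"ax":0,"ay":0,"az":0,"claw":1}
    - {"tx":-0.0135,"ty":-0.023,"tz":0,"ax":0,"ay":0,"az":0,"claw":1}
    - {"tx":-0.0135,"ty":-0.023,"tz":0,"ax":0,"ay":0,"az":0,"claw":1}
    - {"tx":0,"ty":0,"tz":0,"ax":0,"ay":0,"az":0,"claw":1}
    - {"tx":0,"ty":0,"tz":0,"ax":0,"ay":0,"az":0,"claw":1}

```text
clock: 8.2
tcp_pos: [0.4118, -0.3008, 0.3185]
orientation: [-2.223, -2.218, 0.002]
contact_force: [1.0, 0.4, -0.2]
grip_width: 0.0002
gripper_force: 0.0
```

>>> arm_command:
  plan:
    - {"tx":0,"ty":0,"tz":0.029,"ax":0,"ay":0,"az":0,"claw":1}
    - {"tx":0.001,"ty":0,"tz":0.03,"ax":0,"ay":0,"az":0,"claw":1}
    - {"tx":0,"ty":0,"tz":0,"ax":0,"ay":0,"az":0,"claw":1}
    - {"tx":0,"ty":0.0075,"tz":0,"ax":0,"ay":0,"az":0,"claw":1}
    - {"tx":0,"ty":0.0075,"tz":0,"ax":0,"ay":0,"az":0,"claw":1}
    - {"tx":0,"ty":0.0075,"tz":0,"ax":0,"ay":0,"az":0,"claw":1}
    - {"tx":0,"ty":0.0075,"tz":0,"ax":0,"ay":0,"az":0,"claw":1}
    - {"tx":0,"ty":0.0075,"tz":0,"ax":0,"ay":0,"az":0,"claw":1}
    - {"tx":0,"ty":0.0075,"tz":0,"ax":0,"ay":0,"az":0,"claw":1}
    - {"tx":0,"ty":0.0075,"tz":0,"ax":0,"ay":0,"az":0,"claw":1}

```text
clock: 9.03
tcp_pos: [0.4665, -0.2991, 0.2601]
orientation: [2.221, 2.222, -0.0]
contact_force: [-2.6, -0.8, -0.6]
grip_width: 0.0
gripper_force: 1.1
```

>>> arm_command:
  plan:
    - {"tx":0,"ty":0.002,"tz":0,"ax":0,"ay":0,"az":0,"claw":1}
    - {"tx":0,"ty":0.002,"tz":0,"ax":0,"ay":0,"az":0,"claw":1}
    - {"tx":0,"ty":0.002,"tz":0,"ax":0,"ay":0,"az":0,"claw":1}
    - {"tx":0,"ty":0,"tz":0,"ax":0,"ay":0,"az":0,"claw":1}
    - {"tx":0,"ty":0,"tz":0,"ax":0,"ay":0,"az":0,"claw":1}
    - {"tx":0,"ty":0,"tz":0,"ax":0,"ay":0,"az":0,"claw":1}
    - {"tx":0,"ty":0,"tz":0,"ax":0,"ay":0,"az":0,"claw":1}
    - {"tx":0,"ty":0,"tz":0,"ax":0,"ay":0,"az":0,"claw":1}
    - {"tx":0,"ty":0,"tz":0,"ax":0,"ay":0,"az":0,"claw":1}
    - {"tx":0,"ty":0,"tz":0,"ax":0,"ay":0,"az":0,"claw":1}

```text
clock: 9.87
tcp_pos: [0.4717, -0.2989, 0.2597]
orientation: [2.221, 2.222, 0.0]
contact_force: [-1.3, 0.3, -0.1]
grip_width: 0.0001
gripper_force: 0.5
```

>>> arm_command:
  plan:
    - {"tx":0,"ty":-0.005,"tz":0,"ax":0,"ay":0,"az":0,"claw":1}
    - {"tx":0,"ty":0,"tz":-0.03,"ax":0,"ay":0,"az":0,"claw":1}
    - {"tx":0,"ty":0,"tz":-0.035,"ax":0,"ay":0,"az":0,"claw":1}
    - {"tx":0,"ty":0,"tz":-0.04,"ax":0,"ay":0,"az":0,"claw":1}
    - {"tx":0,"ty":0,"tz":-0.03,"ax":0,"ay":0,"az":0,"claw":1}
    - {"tx":0,"ty":0,"tz":0,"ax":0,"ay":0,"az":0,"claw":1}
    - {"tx":0,"ty":0,"tz":0,"ax":0,"ay":0,"az":0,"claw":1}
    - {"tx":0,"ty":0,"tz":0,"ax":0,"ay":0,"az":0,"claw":1}
    - {"tx":0,"ty":0,"tz":0,"ax":0,"ay":0,"az":0,"claw":1}
    - {"tx":0,"ty":0,"tz":0,"ax":0,"ay":0,"az":0,"claw":1}

```text
clock: 10.7
tcp_pos: [0.4663, -0.2988, 0.3932]
orientation: [-2.219, -2.22, 0.001]
contact_force: [0.1, -0.1, -0.6]
grip_width: -0.0
gripper_force: 0.0
```

```bash
python3 look.py s3
```

```text
[ 0.4663761  -0.29878652  0.39336392] [ 0.24662825  0.44160244 -0.00346696] tip px 317.87514393567955 162.0202246796201 crop 311.5005757427182 8.080898718480398
```

View pics/s3.png

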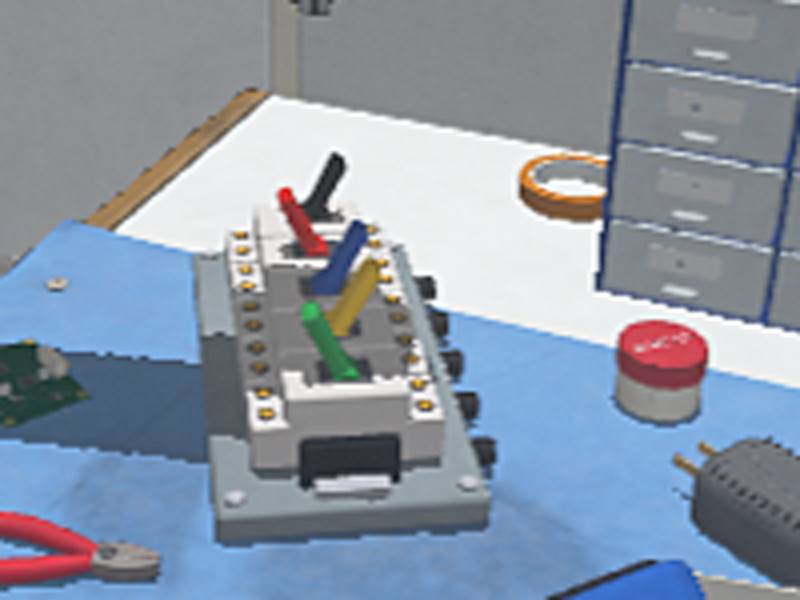

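Red (285,190)–(322,252) leans to the front, parallel to green. Blue (360,228)–(325,288) leans to the back, parallel to yellow. Black, yellow and green look unchanged, and the arm is clear.

```bash
python3 -c "from bench import r; print(r.hand_in())"
```

```text
the job is handed in; nothing more can be done
None
```

The red handle was switched off first and then the blue one on; the last picture shows both fully over and yellow, green and black unchanged, and the job is handed in (no verdict was returned).

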